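# Push the spacer blocks home and bolt them in

### The arm

A 6-joint arm with a two-finger parallel gripper is mounted at the origin on a cart in front of the work surface, level with it; the furniture and walls round the work are solid. World frame = base frame: x ahead of the robot, y to its left, z up, the work surface at z = 0. Lengths are in mm, angles in degrees, forces in N, time in s.
With the tool pointing down it reaches from about 300 to 850 mm from the base axis. Payload 4.2 kg.
Tool frame: the origin (TCP) lies at the very end of the fingers, on their centre line; the grasp point (between the pads) lies 19 mm behind it; z points along the fingers, y is the line along which they close (so a half turn about z gives the same grasp; the last joint's range is limited). The gripper opens to 91 mm and grips with 3 to 60 N. Pads are 32 mm wide; open, the fingers measure 118 mm over their backs; the gripper's body (76 mm by 178 mm) begins 60 mm behind the grasp point.
Start: joints at [66.005, 18.312, 89.639, -0, 72.044, -1.146], TCP at [223.284, 529.894, 213.976] pointing down, gripper open.
Joint ranges: [-177.97, 177.97], [-48.28, 115.42], [12.27, 149.76], [-77.06, 257.06], [2.81, 150.46], [-146.56, 146.56]. Speed limits (degrees/s): [147.25, 147.25, 180, 180, 180, 180].

### API

Orientations are given as [roll, pitch, yaw] about the fixed x, y, z axes, in that order (R = Rz(yaw) Ry(pitch) Rx(roll)).
In Python, from workcell import env, eyes gives the robot as it stands.
- The arm moves only by the tool send_rows, never from a script. Its argument "targets" is text: rows parted by semicolons, each of 7 numbers parted by spaces: the shift along the tool's x, y, z in m, then the turn, a rotation vector about the tool's x, y, z in degrees, then the opening in per cent of the stroke, from 0 (shut) to 100 (fully open). A call has 1 to 12 rows; each row is the pose to reach, as a shift and turn from the pose commanded when the call began, along the tool's axes at that moment; what a row does not reach only later rows make up. A row lasts 1/12 s, in which the tool goes at most 41.7 mm and 7.16 degrees, less where a joint would pass 70% of its speed; a pose out of reach is approached as far as the arm can. A call with a gripper value outside its range is refused whole. The fingers move at their own pace and stop on an object; "grip_force" is the grip in N (left out, the last holds). Time passes only in rows, so rows that repeat a pose let the fingers close. It gives the time, the measured TCP pose, the force, the opening and the grip force at its end, in the units of the state.
- env.state(): the state, without advancing time (a new reading comes with each control period).
- eyes.grab_frame(name): name is "scene" or "top"; returns a dict with "image" (400x640x3 uint8, blue, green, red), "fovy" (degrees; the focal length in pixels is half the picture's height over the tangent of half this angle, whatever the lens; pixels are square), "cx", "cy" (the principal point, pixels), "D" ([k1, k2, p1, p2, k3] as OpenCV has them; the pictures are not rectified), "eye" and "attitude" of the camera in the world. Camera axes: x right, y up, looking along -z (the intrinsics and any distortion apply to the point x, -y, -z); pixel columns grow to the right and rows downward; lengths in mm; the calibration is good to about 2 mm. A picture is of the moment at which its call begins. There is no depth.
- env.job_done(): hands the job in; it is judged then, once.
The state is a dict: "time_s": time; "qpos": joint angles; "qvel": joint speeds; "effort": joint torques, N m; "ee_pos": TCP position; "ee_rot": TCP orientation; "force": force on the tool from outside, world axes, zero at the start; "torque": the same for the moment, N m; "gripper_width": finger opening in mm; "gripper_force": force on a finger pad.
Only numpy, scipy, OpenCV 4.12 (cv2) and the standard library are available. Lean on these libraries where they do the work, as an engineer would, in place of code of your own. Each camera call takes 0.05 s, during which the arm holds its last target. There are 200 camera calls.

### The job

Push the row of four spacer blocks along the loading rail, as one closed-up row and touching only the rear block, until the front block is fully home against the blue end stop. Then push the red tab of the cross bolt all the way in, so that the bolt closes behind the row. Everything is pushed with the fingertips: lift no block, and leave the yellow tin, the black cap and the yellow tape beside the rail where they are.

Things in the scene. Friction and masses are not known exactly. Their poses are not given: they have to be found in the camera images.
- rail: Fixed aluminium loading rail, an open-topped channel 222 mm long (x -85 to 137 mm) and 46 mm wide, inner width 38.4 mm. Origin on its middle line at the underside, on the worktop; x along the rail towards the end stop (the -x end is open), y to its left, z up. Blocks slide on its floor, 5 mm up, between side walls whose tops are only 15 mm above the worktop. Blue end stop across it from x 125 mm, 32 mm high
- bolt_guide (a point): Top centre of the bolt's blue guide bridge left of the rail (rail x 5, y 40 mm), 35 mm above the worktop, 26 mm along the rail and 9 mm across it. It stands on a blue bed 24 mm wide and 17.5 mm high that runs from the rail's wall to rail y 96 mm and carries the bolt. Fingers that push the row must stay on the right of it, below rail y 35 mm
- stop_face (a point): Centre of the end stop's face that the front block meets, 20 mm above the worktop, at x = 125 mm of the rail
- block1: Front spacer block (nearest the stop): aluminium, brass bush in its top, 28 mm along the rail, 36 mm wide, 30 mm high, about 85 g, loose. Origin at the centre of its underside, x along the rail. At the start the four stand in a row with faces touching (within 0.5 mm), the front face about 35 to 70 mm short of the stop. Home: origin at rail x = 111 mm
- block2: Second spacer block, the same; home at x = 83 mm of the rail
- block3: Third spacer block, the same; home at x = 55 mm of the rail
- block4: Rear spacer block, the same, the only one to push: press on its rear face (14 mm behind its origin) above the rail's walls; its top is 35 mm above the worktop. Home at rail x = 27 mm, its rear face then at 13 mm. The row slides with about 2 N; when it meets the stop the force rises at once
- bolt (a joint): How far the cross bolt is pushed in, in m: 0 = drawn out, 0.036 = fully in (a stop). It slides along the rail's -y at rail x = 5 mm with about 2 N of friction and stays where left. Its steel bar, 10 mm wide, 18.5 to 28.5 mm above the worktop, passes 3 mm behind the rear block when the row is home and is blocked by the block when it is not
- bolt_tab (a point): Centre of the outer face of the bolt's red tab, the face to push (towards the rail's -y), 33.5 mm above the worktop; the tab is 30 mm wide along the rail, 10 mm thick, and reaches from 18.5 to 48.5 mm above the worktop. At bolt 0 it lies at rail y 94 mm, fully in at 58 mm. A wall shelf overhangs the far part of the worktop half a metre up
- tin_yellow: Bystander: loose flat yellow tin, 73 mm across, 25 mm high, left of the rail. Origin at the centre of its underside
- cap: Bystander: loose black knurled cap, 22 mm across, 18 mm high, left of the rail. Origin at the centre of its underside
- tape_yellow: Bystander: loose yellow roll of tape, 40 mm across, 17 mm high, right of the rail. Origin at the centre of its underside
Things that resemble listed ones, but are neither listed nor needed, are in the scene too. Leave any orange or purple look-alike of the block4 alone.

How it is judged (in metres and radians):
On the way, in this order (a step that is already met when the one before it is completed fails the run):
1. the whole row is home against the stop (x of block1 in the frame of rail above 0.108 m and x of block2 in the frame of rail above 0.08 m and x of block3 in the frame of rail above 0.052 m and x of block4 in the frame of rail above 0.024 m and z of each of block1, block2, block3, block4 in the frame of rail below 0.008 m and y of block1 in the frame of rail between -0.004 and 0.004 m and y of block2 in the frame of rail between -0.004 and 0.004 m and y of block3 in the frame of rail between -0.004 and 0.004 m and y of block4 in the frame of rail between -0.004 and 0.004 m and angle between each of block1, block2, block3, block4's own z axis and vertical below 0.06 rad), for 0.2 s.
2. the bolt is pushed in behind the row (x of block1 in the frame of rail above 0.108 m and x of block2 in the frame of rail above 0.08 m and x of block3 in the frame of rail above 0.052 m and x of block4 in the frame of rail above 0.024 m and value of joint bolt above 0.032 m), for 0.2 s.
At the end, for the whole second after the job is handed in: All four blocks stand flat in the rail at rest, each within 3 mm of its home place against the stop, and the bolt is in by more than 32 of its 36 mm (all of step 2 and z of each of block1, block2, block3, block4 in the frame of rail below 0.008 m and y of block1 in the frame of rail between -0.004 and 0.004 m and y of block2 in the frame of rail between -0.004 and 0.004 m and y of block3 in the frame of rail between -0.004 and 0.004 m and y of block4 in the frame of rail between -0.004 and 0.004 m and angle between each of block1, block2, block3, block4's own z axis and vertical below 0.06 rad and linear speed of each of block1, block2, block3, block4 below 0.01 m/s); the robot touches nothing.
It fails at once if a block is lifted (more than 8 mm off the rail's floor) (z of any of block1, block2, block3, block4 in the frame of rail above 0.013 m).
It fails at once if the row comes apart (a gap of more than 8 mm between neighbours) (distance between block1 and block2 above 0.036 m or distance between block2 and block3 above 0.036 m or distance between block3 and block4 above 0.036 m).
It fails at once if the fingers push on a block other than the rear one (contact force between the fingers and block1 above 1 N or contact force between the fingers and block2 above 1 N or contact force between the fingers and block3 above 1 N).
It fails at once if a bystander (tin, cap or tape) is moved more than 15 mm (distance of any of tin_yellow, cap, tape_yellow from where it was at the start of the episode above 0.015 m).
It also fails if it takes over 42 s, if anything falls off the work surface, if the arm or the gripper's body presses on something with over 40 N, if the wrist force passes 120 N, or if a joint passes its speed limit or range.

## Working session

There is one attempt and no reset: what is moved stays moved. The work goes in short steps, Python scripts to look and compute and a tool call to move; the robot and the scene stay as the last step left them, time stands still between calls to the robot, and variables do not carry over. Pictures are saved under pics/ and viewed, at most 10 in all, crops included, and the job is handed in when it is done.

Besides the shell and the picture viewer there is one more tool, called after "Emit:" in YAML: its name, and indented under it one key for each argument. send_rows: Moves the arm, as the interface text tells. Its arguments: {"type":"object","properties":{"targets":{"type":"string"},"grip_force":{"type":"number"}},"required":["targets"]}

```bash
mkdir -p pics; cat > h.py <<'E'
import numpy as np, cv2
from scipy.spatial.transform import Rotation as R
def cam(f):
    h,w=f["image"].shape[:2]; F=h/2/np.tan(np.radians(f["fovy"])/2)
    K=np.array([[F,0,f["cx"]],[0,F,f["cy"]],[0,0,1]]); D=np.array(f["D"],float)
    a=np.array(f["attitude"],float)
    M=a if a.shape==(3,3) else R.from_euler('xyz',a,degrees=True).as_matrix()
    return K,D,M@np.diag([1,-1,-1]),np.array(f["eye"],float)
def px2w(f,uv,z):
    K,D,M,e=cam(f); p=cv2.undistortPoints(np.array(uv,float).reshape(-1,1,2),K,D).reshape(-1,2)
    d=np.c_[p,np.ones(len(p))]@M.T
    z=np.broadcast_to(z,len(p)); return e+d*((z-e[2])/d[:,2])[:,None]
def w2px(f,P):
    K,D,M,e=cam(f); q=(np.array(P,float).reshape(-1,3)-e)@M
    return cv2.projectPoints(q,np.zeros(3),np.zeros(3),K,D)[0].reshape(-1,2)
E
python3 - <<'E'
from workcell import env,eyes
import cv2
for n in("scene","top"):
    f=eyes.grab_frame(n); cv2.imwrite(f"pics/{n}0.png",f["image"]); print({k:v for k,v in f.items() if k!="image"})
print(env.state())
E
```

```text
{'fovy': 54.307818787353796, 'cx': 320.49032671954836, 'cy': 198.10187467856784, 'D': array([-0.01477998,  0.        ,  0.        ,  0.        ,  0.        ]), 'eye': array([ 147.27004607, -867.27307385,  534.38719858]), 'attitude': array([ 54.99871075,   1.30243921, -30.59526899])}
{'fovy': 42.83787047552044, 'cx': 316.6170238751256, 'cy': 201.30428756805586, 'D': array([-0.10577214,  0.        ,  0.        ,  0.        ,  0.        ]), 'eye': array([ 346.22802603, -228.28127235,  964.58151637]), 'attitude': array([  9.71646234,  -0.19856185, -90.80291365])}
{'time_s': 0.1, 'qpos': array([ 6.60059682e+01,  1.83478683e+01,  8.96981360e+01,  3.38429382e-04,
        7.20435799e+01, -1.14358262e+00]), 'qvel': array([ 0.03755773, -0.05497739, -0.11549287, -0.09571411, -0.05356326,
       -0.09672501]), 'effort': array([ 1.63350491e-03, -4.13336563e+01, -2.32509774e+01,  7.29496800e-02,
        4.21828008e-02, -5.78195522e-05]), 'ee_pos': array([223.08549762, 529.48380709, 213.21412399]), 'ee_rot': array([-1.79910440e+02, -2.10963533e-03,  1.57149445e+02]), 'force': array([ 0.34688226,  0.49492615, -0.2080576 ]), 'torque': array([0.03525156, 0.0285203 , 0.03204318]), 'gripper_force': 0.0, 'gripper_width': 91.23618871730795}
```

View pics/scene0.png

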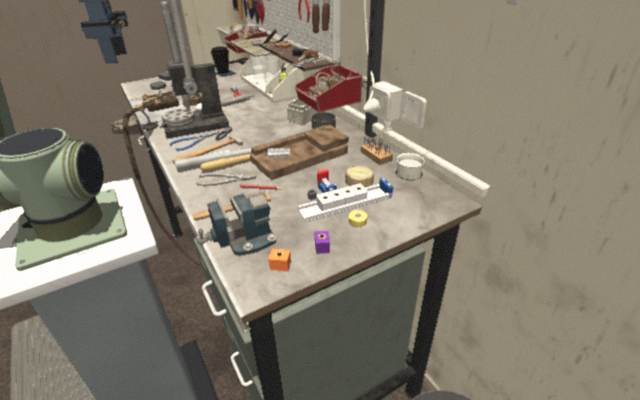

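View pics/top0.png

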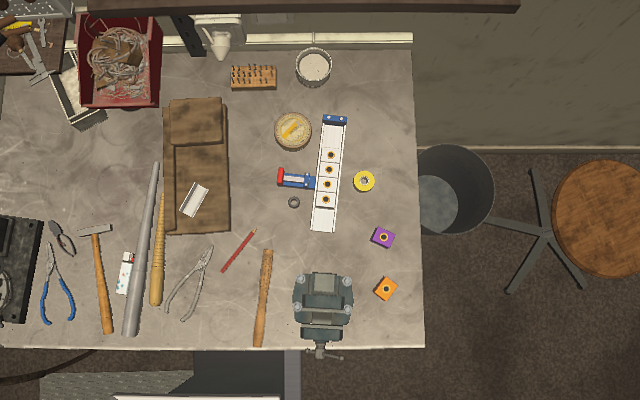

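The top view shows the rail from about (322,232) at the open end to (335,118) at the blue stop. The four blocks have brass bushes at about (326,199), (327,184), (329,170) and (331,155), and the red tab is at (280,177). The tin is at (293,131), the cap at (294,202) and the tape at (364,181). Orange (385,289) and purple (382,237) are look-alikes, so I'll leave them. block4 is the rear block in the rail, at (326,199). Next I'll enlarge a crop to confirm.

```bash
python3 - <<'E'
import cv2
im=cv2.imread("pics/top0.png")[105:245,260:390]
cv2.imwrite("pics/crop0.png",cv2.resize(im,None,fx=4.25,fy=4.25,interpolation=cv2.INTER_CUBIC))
from h import *
from workcell import eyes
f=eyes.grab_frame("top")
print(px2w(f,[[322,232],[335,118],[326,199],[327,184],[329,170],[331,155],[280,177],[323,272]],[15,32,35,35,35,35,40,80]).round(1))
E
```

```text
[[ 450.4 -243.1   15. ]
 [ 667.2 -271.2   32. ]
 [ 509.4 -251.2   35. ]
 [ 537.8 -253.5   35. ]
 [ 564.4 -257.7   35. ]
 [ 593.3 -262.    35. ]
 [ 551.2 -166.4   40. ]
 [ 373.9 -242.7   80. ]]
```

View pics/crop0.png

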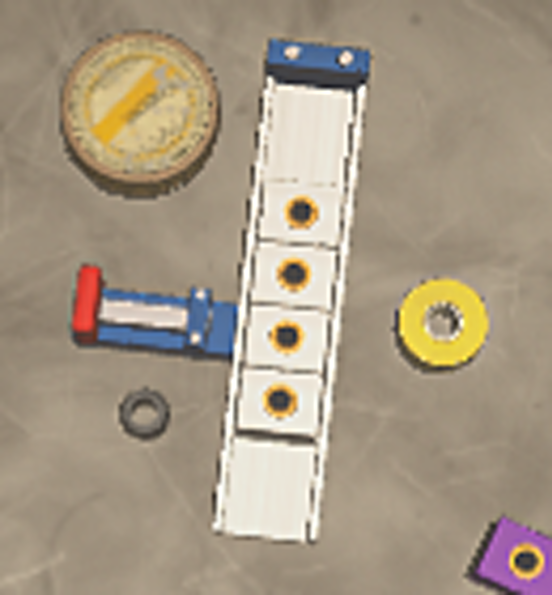

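The crop confirms block4 as the rear white block in the rail, with its bush at crop (281,401). The bushes of the other three are at (287,337), (294,274) and (302,212). Next I'll fit the rail pose.

```bash
cat >> h.py <<'E'
def rel(p,yaw,q,yawq):
    "move from commanded (p,yaw) to (q,yawq), tool down: tool-axis shift in m, turn about tool z in deg"
    A=R.from_euler('xyz',[180,0,yaw],degrees=True)
    B=R.from_euler('xyz',[180,0,yawq],degrees=True)
    return (A.inv().apply(np.subtract(q,p))/1000).round(4),(A.inv()*B).as_rotvec(degrees=True).round(2)
E
python3 - <<'E'
from h import *
from workcell import eyes
from scipy.optimize import least_squares
f=eyes.grab_frame("top")
c=lambda a:(np.array(a,float)+.5)/4.25-.5+[260,105]
uv=c([[302,212],[294,274],[287,337],[281,401],[270,40],[370,50],[200,315],[215,530],[315,542]])
def pts(v):
    x,y,a,s=v
    L=[[s,0,35],[s-28,0,35],[s-56,0,35],[s-84,0,35],[137,23,32],[137,-23,32],[5,40,35],[-85,23,15],[-85,-23,15]]
    return R.from_euler('z',a).apply(L)+[x,y,0]
r=least_squares(lambda v:(w2px(f,pts(v))-uv).ravel(),[535,-254,-.13,60])
v=r.x;print(v[:2],np.degrees(v[2]),v[3]);print(r.fun.reshape(-1,2).round(2))
T=lambda p:(R.from_euler('z',v[2]).apply(p)+[v[0],v[1],0]).round(1)
print("tab",T([5,94,33.5]),w2px(f,T([5,89,48.5])), (w2px(f,T([5,89,48.5]))-[260,105])*4.25)
ya=180+np.degrees(v[2]); print(ya)
print("block4 rear",v[3]-84-14)
o=T([v[3]-84-14-16-22,0,120]); print(o,rel([223.3,529.9,214],157.15,o,ya))
# vise height check
g=eyes.grab_frame("scene")
im=cv2.resize(g["image"][170:260,190:410],None,fx=3.6,fy=3.6,interpolation=cv2.INTER_CUBIC); cv2.imwrite("pics/vice.png",im)
for h in (60,80,100,120): print(h,px2w(f,[[343,283],[302,283]],h).round(0).tolist(), px2w(g,[[262,200],[245,205]],h).round(0).tolist())
E
```

```text
[ 537.28065234 -253.99175058] -7.296518341513088 56.79618340442766
[[-0.11  0.36]
 [ 0.15  0.18]
 [ 0.16 -0.08]
 [-0.08 -0.43]
 [-0.05 -0.29]
 [ 0.27 -0.  ]
 [-0.45  0.5 ]
 [-0.38 -0.1 ]
 [ 0.5  -0.15]]
tab [ 554.2 -161.4   33.5] [[279.64000218 174.76068191]] [[ 83.47000926 296.4828981 ]]
172.7034816584869
block4 rear -41.20381659557234
[ 458.7 -243.9  120. ] (array([-0.5174, -0.6217,  0.094 ]), array([ -0.  ,   0.  , -15.55]))
60 [[355.0, -278.0, 60.0], [356.0, -206.0, 60.0]] [[375.0, -218.0, 60.0], [337.0, -216.0, 60.0]]
80 [[355.0, -277.0, 80.0], [356.0, -206.0, 80.0]] [[365.0, -245.0, 80.0], [329.0, -243.0, 80.0]]
100 [[354.0, -276.0, 100.0], [355.0, -207.0, 100.0]] [[355.0, -273.0, 100.0], [321.0, -270.0, 100.0]]
120 [[354.0, -275.0, 120.0], [355.0, -207.0, 120.0]] [[346.0, -300.0, 120.0], [313.0, -298.0, 120.0]]
```

View pics/vice.png

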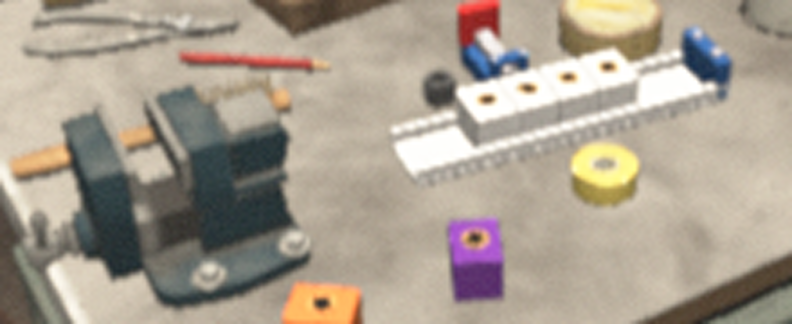

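Fit residuals are at most 0.5 px, the front face is 54 mm short of the stop, and the predicted tab position matches the image. The vice sits back at x≈350 to 380 mm and is about 100 mm high, which leaves clearance. I'll start with the first half of the travel, closing the fingers on the way.

Emit:
send_rows:
  targets: "-0.02 -0.025 0 0 0 -3 0;-0.045 -0.055 0 0 0 -6 0;-0.07 -0.085 0 0 0 -9 0;-0.095 -0.115 0 0 0 -12 0;-0.12 -0.145 0 0 0 -15.5 0;-0.145 -0.175 0 0 0 -15.5 0;-0.17 -0.205 0 0 0 -15.5 0;-0.195 -0.235 0 0 0 -15.5 0;-0.22 -0.265 0 0 0 -15.5 0;-0.24 -0.29 0 0 0 -15.5 0;-0.26 -0.31 0 0 0 -15.5 0;-0.26 -0.31 0 0 0 -15.5 0"
  grip_force: 20

```text
time_s: 1.25
ee_pos: [343.5, 139.6, 214.1]
ee_rot: [-179.9, 0.1, 172.4]
force: [-0.6, 0.3, 0.1]
gripper_width: 14.2
gripper_force: 0.0
```

```bash
python3 - <<'E'
from h import *
from workcell import env
s=env.state(); print(s["ee_pos"],s["ee_rot"],s["gripper_width"],s["qpos"])
print(rel(s["ee_pos"],s["ee_rot"][2],[458.7,-243.9,214],172.7))
E
```

```text
[343.51040164 139.5839795  214.12331522] [-1.79911034e+02  8.85634042e-02  1.72351266e+02] 14.189106300180157 [ 20.4456898   -0.52995274 112.94294925  -0.1300456   67.55082399
 -61.85588578]
(array([-1.652e-01, -3.647e-01,  1.000e-04]), array([ 0.  ,  0.  , -0.35]))
```

Emit:
send_rows:
  targets: "-0.016 -0.036 0 0 0 0 0;-0.032 -0.072 0 0 0 0 0;-0.048 -0.108 0 0 0 0 0;-0.065 -0.144 0 0 0 0 0;-0.081 -0.18 0 0 0 0 0;-0.098 -0.216 0 0 0 0 0;-0.114 -0.252 0 0 0 0 0;-0.13 -0.288 0 0 0 0 0;-0.148 -0.325 0 0 0 0 0;-0.165 -0.365 0 0 0 0 0;-0.165 -0.365 0 0 0 0 0;-0.165 -0.365 0 0 0 0 0"

```text
time_s: 2.25
ee_pos: [460.0, -240.9, 213.1]
ee_rot: [179.9, -0.1, 172.5]
force: [-0.7, 1.4, -0.0]
gripper_width: 0.6
gripper_force: 0.0
```

Emit:
send_rows:
  targets: "0 0 0.02 0 0 0 0;0 0 0.045 0 0 0 0;0 0 0.07 0 0 0 0;0 0 0.095 0 0 0 0;0 0 0.12 0 0 0 0;0 0 0.14 0 0 0 0;0 0 0.14 0 0 0 0;0 0 0.14 0 0 0 0"

```text
time_s: 2.92
ee_pos: [459.0, -238.0, 73.7]
ee_rot: [179.9, -0.1, 172.7]
force: [0.2, 0.3, -0.3]
gripper_width: 0.3
gripper_force: 0.0
```

```bash
python3 - <<'E'
from h import *
from workcell import env,eyes
s=env.state(); print(s["ee_pos"],s["ee_rot"],s["force"],s["gripper_width"])
M=R.from_euler('z',-7.3,degrees=True)
print("rail frame",M.inv().apply(s["ee_pos"]-[537.3,-254,0]))
f=eyes.grab_frame("top");cv2.imwrite("pics/t1.png",cv2.resize(f["image"][100:250,250:400],None,fx=4,fy=4,interpolation=cv2.INTER_CUBIC))
print((w2px(f,[s["ee_pos"]])-[250,100])*4)
E
```

```text
[ 458.9656644  -238.03312462   73.66474936] [ 1.79924607e+02 -1.21724420e-01  1.72734707e+02] [ 0.2261774   0.31916505 -0.30532958] 0.3402715716411904
rail frame [-79.72821691   5.88393326  73.66474936]
[[278.02073035 494.12426778]]
```

View pics/t1.png

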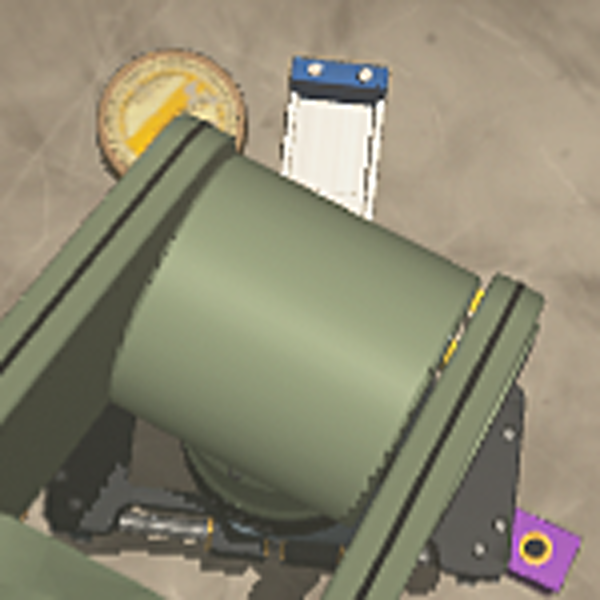

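The arm hides the fingers from the top camera. By the state, the tip is at rail (-80, 6, 74). The tool axes map as x = -rail x, y = +rail y and z = down. I'll shift 6 mm across, then lower to z≈22.

Emit:
send_rows:
  targets: "0 -0.006 0 0 0 0 0;0 -0.006 0.02 0 0 0 0;0 -0.006 0.04 0 0 0 0;0 -0.006 0.052 0 0 0 0;0 -0.006 0.052 0 0 0 0;0 -0.006 0.052 0 0 0 0"

```text
time_s: 3.47
ee_pos: [459.3, -246.3, 22.8]
ee_rot: [-180.0, 0.1, 172.6]
force: [0.5, 0.0, -0.2]
gripper_width: 0.4
gripper_force: 0.0
```

```bash
cat > st.py <<'E'
from h import *
from workcell import env,eyes
s=env.state(); M=R.from_euler('z',-7.3,degrees=True).inv()
print("rail",M.apply(s["ee_pos"]-[537.3,-254,0]).round(1),"F",M.apply(s["force"]).round(1),s["ee_rot"].round(1),s["time_s"])
E
cat > pic.py <<'E'
import sys; from st import *
f=eyes.grab_frame("scene");cv2.imwrite(sys.argv[1],cv2.resize(f["image"][150:260,270:430],None,fx=5,fy=5,interpolation=cv2.INTER_CUBIC))
E
python3 pic.py pics/s1.png
```

```text
rail [-78.4  -2.2  22.8] F [ 0.5  0.1 -0.2] [-1.800e+02  1.000e-01  1.726e+02] 3.4667
```

View pics/s1.png

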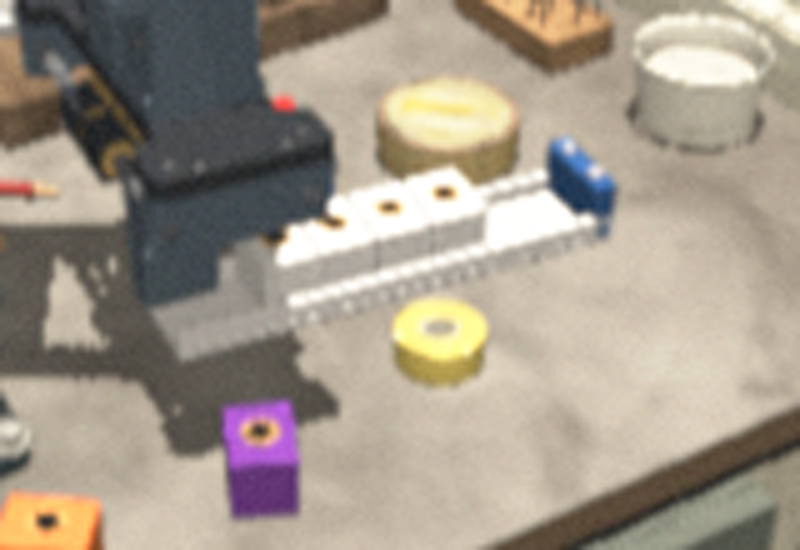

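The picture shows the fingers standing in the rail just behind block4 (crop ~(250,280)). The row is intact, and the tape and tin are clear. Pushing along +rail x.

Emit:
send_rows:
  targets: "-0.006 0.001 0 0 0 0 0;-0.012 0.002 0 0 0 0 0;-0.017 0.002 0 0 0 0 0;-0.02 0.002 0 0 0 0 0;-0.023 0.002 0 0 0 0 0;-0.026 0.002 0 0 0 0 0;-0.03 0.002 0 0 0 0 0;-0.034 0.002 0 0 0 0 0;-0.038 0.002 0 0 0 0 0;-0.042 0.002 0 0 0 0 0;-0.046 0.002 0 0 0 0 0;-0.05 0.002 0 0 0 0 0"

```text
time_s: 4.52
ee_pos: [509.0, -250.2, 21.8]
ee_rot: [180.0, -0.0, 172.7]
force: [-3.1, 0.5, 1.1]
gripper_width: 0.7
gripper_force: 1.5
```

```bash
python3 st.py
```

```text
rail [-28.6   0.2  21.8] F [-3.1  0.1  1.1] [180.   -0.  172.7] 4.5167
```

Contact is at about 3 N with the row sliding, and about 25 mm remain. I'll go 20 mm, then slowly.

Emit:
send_rows:
  targets: "-0.004 0 0 0 0 0 0;-0.008 0 0 0 0 0 0;-0.012 0 0 0 0 0 0;-0.016 0 0 0 0 0 0;-0.019 0 0 0 0 0 0;-0.021 0 0 0 0 0 0;-0.021 0 0 0 0 0 0"

```text
time_s: 5.1
ee_pos: [530.3, -253.1, 21.9]
ee_rot: [-180.0, 0.1, 172.7]
force: [0.1, 0.2, -0.8]
gripper_width: 0.3
gripper_force: 0.1
```

```bash
python3 st.py
```

```text
rail [-7.1  0.  21.9] F [ 0.1  0.2 -0.8] [-1.800e+02  1.000e-01  1.727e+02] 5.1
```

Emit:
send_rows:
  targets: "-0.001 0 0 0 0 0 0;-0.002 0 0 0 0 0 0;-0.003 0 0 0 0 0 0;-0.004 0 0 0 0 0 0;-0.004 0 0 0 0 0 0"

```text
time_s: 5.52
ee_pos: [532.6, -253.3, 22.0]
ee_rot: [180.0, -0.1, 172.7]
force: [-4.1, 1.4, 3.5]
gripper_width: 0.9
gripper_force: 2.4
```

Emit:
send_rows:
  targets: "-0.0005 0 0 0 0 0 0;-0.001 0 0 0 0 0 0;-0.0015 0 0 0 0 0 0;-0.0015 0 0 0 0 0 0"

```text
time_s: 5.85
ee_pos: [532.6, -253.2, 22.0]
ee_rot: [180.0, -0.3, 172.7]
force: [-8.1, -0.9, 4.7]
gripper_width: 0.6
gripper_force: 4.1
```

```bash
python3 st.py
```

```text
rail [-4.7  0.2 22. ] F [-7.9 -1.9  4.7] [180.   -0.3 172.7] 5.85
```

The tip has stopped at -4.7 while the force rises to 8 N, so the row is against the stop. I'll press a little more and hold to confirm.

Emit:
send_rows:
  targets: "-0.001 0 0 0 0 0 0;-0.002 0 0 0 0 0 0;-0.002 0 0 0 0 0 0;-0.002 0 0 0 0 0 0"

```text
time_s: 6.18
ee_pos: [532.6, -253.3, 22.0]
ee_rot: [180.0, -0.5, 172.7]
force: [-12.5, -0.0, 9.2]
gripper_width: 0.6
gripper_force: 6.3
```

```bash
python3 st.py
```

```text
rail [-4.7  0.1 22. ] F [-12.4  -1.6   9.2] [180.   -0.5 172.7] 6.1833
```

The row is home: 12 N with no motion. I'll back off, rise, move over to outside the tab at rail (4, 132), and stop there.

Emit:
send_rows:
  targets: "0.006 0 0 0 0 0 0;0.018 0 0 0 0 0 0;0.03 0 0 0 0 0 0;0.03 0 -0.025 0 0 0 0;0.03 0 -0.06 0 0 0 0;0.03 0.01 -0.07 0 0 0 0;0.02 0.04 -0.07 0 0 0 0;0.01 0.07 -0.07 0 0 0 0;0 0.1 -0.07 0 0 0 0;-0.004 0.132 -0.07 0 0 0 0;-0.004 0.132 -0.07 0 0 0 0;-0.004 0.132 -0.07 0 0 0 0"

```text
time_s: 7.18
ee_pos: [559.0, -121.8, 92.0]
ee_rot: [180.0, 0.1, 172.8]
force: [-0.2, -0.0, 0.1]
gripper_width: 0.7
gripper_force: 0.0
```

```bash
python3 pic.py pics/s2.png
```

```text
rail [  4.7 133.9  92. ] F [-0.2 -0.   0.1] [1.800e+02 1.000e-01 1.728e+02] 7.1833
```

View pics/s2.png

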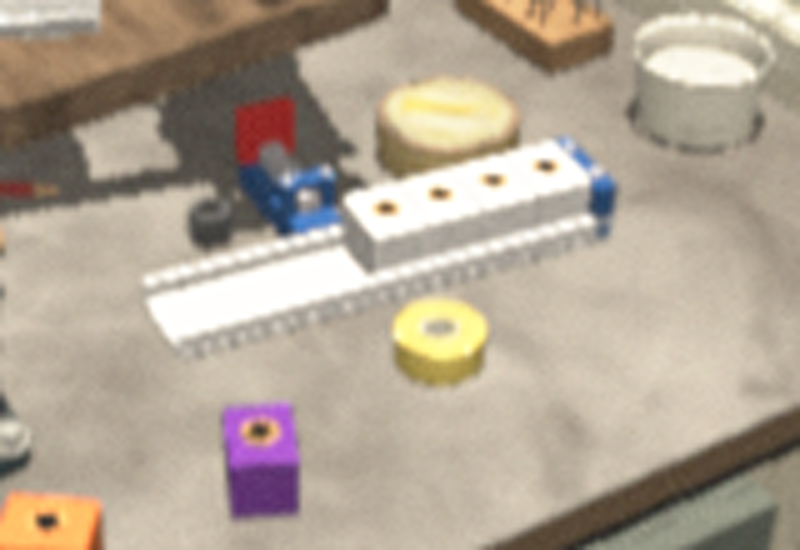

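The row is closed up against the blue stop (crop (345–590, 150–260)). The red tab (265,130) is still out and the bystanders are where they were. Lowering to z≈28.

Emit:
send_rows:
  targets: "0 0 0.02 0 0 0 0;0 0 0.045 0 0 0 0;0 0 0.064 0 0 0 0;0 0 0.064 0 0 0 0;0 -0.008 0.064 0 0 0 0;0 -0.016 0.064 0 0 0 0;0 -0.02 0.064 0 0 0 0;0 -0.024 0.064 0 0 0 0;0 -0.028 0.064 0 0 0 0;0 -0.032 0.064 0 0 0 0;0 -0.036 0.064 0 0 0 0;0 -0.036 0.064 0 0 0 0"

```text
time_s: 8.23
ee_pos: [553.3, -159.9, 28.3]
ee_rot: [-180.0, 0.1, 172.6]
force: [-0.2, 0.7, -1.3]
gripper_width: 0.4
gripper_force: 0.0
```

```bash
python3 st.py
```

```text
rail [ 3.9 95.4 28.3] F [-0.3  0.7 -1.3] [-1.800e+02  1.000e-01  1.726e+02] 8.2333
```

Emit:
send_rows:
  targets: "0 -0.004 0 0 0 0 0;0 -0.008 0 0 0 0 0;0 -0.012 0 0 0 0 0;0 -0.016 0 0 0 0 0;0 -0.019 0 0 0 0 0;0 -0.021 0 0 0 0 0"

```text
time_s: 8.73
ee_pos: [550.4, -180.4, 27.9]
ee_rot: [180.0, 0.0, 172.6]
force: [1.5, 2.6, 1.7]
gripper_width: 0.8
gripper_force: 1.1
```

Emit:
send_rows:
  targets: "0 -0.001 0 0 0 0 0;0 -0.002 0 0 0 0 0;0 -0.003 0 0 0 0 0;0 -0.004 0 0 0 0 0;0 -0.004 0 0 0 0 0"

```text
time_s: 9.15
ee_pos: [549.9, -184.1, 27.9]
ee_rot: [-180.0, 0.0, 172.7]
force: [1.5, 0.7, 0.1]
gripper_width: 0.5
gripper_force: 0.7
```

```bash
python3 st.py
```

```text
rail [ 3.6 71.  27.9] F [1.4 0.9 0.1] [-180.     0.   172.7] 9.15
```

Still sliding at about 2 N, so I'll go on until the force rises.

Emit:
send_rows:
  targets: "0 -0.001 0 0 0 0 0;0 -0.002 0 0 0 0 0;0 -0.003 0 0 0 0 0;0 -0.003 0 0 0 0 0"

```text
time_s: 9.48
ee_pos: [549.7, -185.2, 27.9]
ee_rot: [179.8, -0.0, 172.6]
force: [2.3, 8.4, 3.1]
gripper_width: 0.3
gripper_force: 4.1
```

```bash
python3 st.py
```

```text
rail [ 3.6 69.8 27.9] F [1.2 8.7 3.1] [179.8  -0.  172.6] 9.4833
```

The bolt is at its stop: 8.7 N at y 69.8. I'll retreat, rise and look.

Emit:
send_rows:
  targets: "0 -0.001 0 0 0 0 0;0 -0.002 0 0 0 0 0;0 -0.002 0 0 0 0 0;0 -0.002 0 0 0 0 0;0 0.008 0 0 0 0 0;0 0.02 0 0 0 0 0;0 0.04 0 0 0 0 0;0 0.04 -0.03 0 0 0 0;0 0.04 -0.07 0 0 0 0;0 0.04 -0.1 0 0 0 0;0 0.04 -0.1 0 0 0 0;0 0.04 -0.1 0 0 0 0"

```text
time_s: 10.48
ee_pos: [555.3, -147.4, 129.6]
ee_rot: [-179.9, 0.2, 172.7]
force: [-0.5, -0.2, -0.2]
gripper_width: 0.9
gripper_force: 0.0
```

```bash
python3 pic.py pics/s3.png
```

```text
rail [  4.3 108.  129.6] F [-0.5 -0.3 -0.2] [-179.9    0.2  172.7] 10.4833
```

View pics/s3.png

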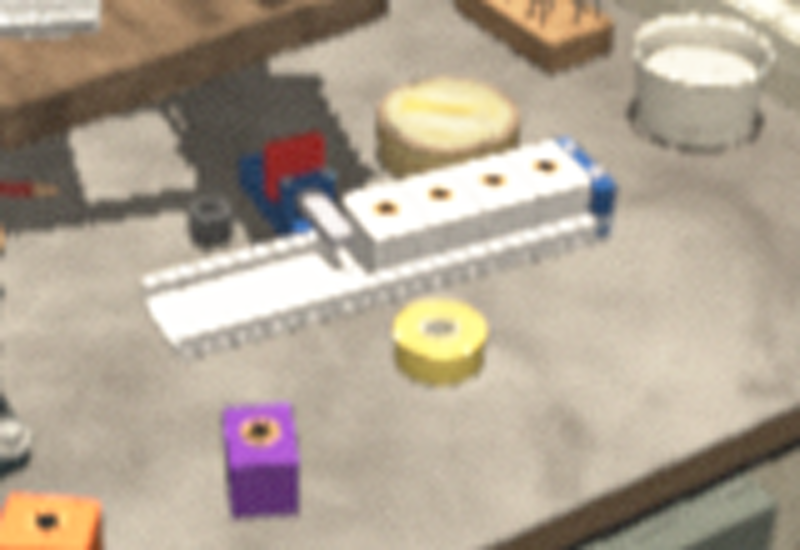

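The bolt bar (crop (330,220)) lies across the rail behind block4, and the tab (295,165) is in against the guide. The row is at the stop, the bystanders have not moved, and the arm is clear.

```bash
python3 -c "
from workcell import env
print(env.job_done())"
```

```text
the job is handed in; nothing more can be done
None
```

The row was pushed home against the blue stop by block4 only, the cross bolt was pushed in to its stop behind it, and the job is handed in; the last picture shows the tin, cap and tape in place, but no verdict came back.

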